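# Hook the pot lid out from under the drying rack and cover the wide pot

## Robot

A 7-joint arm with a two-finger parallel gripper is mounted at the origin on a cart in front of the work surface, level with it; the furniture and walls round the work are solid. World frame = base frame: x ahead of the robot, y to its left, z up, the work surface at z = 0. Lengths are in mm, angles in degrees, forces in N, time in s.
With the tool pointing down it reaches from about 400 to 925 mm from the base axis. Payload 5.6 kg.
Tool frame: the origin (TCP) lies between the finger pads; the fingertips stand 17 mm ahead of it and the grasp point (between the pads) lies 2 mm behind it (finger_overhang is the distance from the TCP to the fingertips, in mm); z points along the fingers, x is the direction in which the jaws open and shut, and the axes are right-handed (so a half turn about z gives the same grasp; the last joint's range is limited). The gripper opens to 85 mm and grips with 20 to 120 N. Pads are 22 mm wide; open, the fingers measure 114 mm over their backs; the gripper's body (76 mm by 85 mm) begins 54 mm behind the grasp point. The pads swing forward as they close: fully open they stand 13 mm farther back than shut.
Start: joints at [-73.568, 26.786, -0.665, 91.828, 0.344, 61.387, -3.226], TCP at [210.545, 614.962, 248.29] pointing down, gripper open.
Joint ranges: [-144.91, 144.91], [-17.63, 115.5], [-89.93, 88.59], [15.96, 139.68], [-74.01, 254.01], [8.47, 105.57], [-167.45, 167.45]. Speed limits (degrees/s): [147.25, 147.25, 180, 180, 180, 180, 180].

## Interface

Orientations are given as [roll, pitch, yaw] about the fixed x, y, z axes, in that order (R = Rz(yaw) Ry(pitch) Rx(roll)).
In Python, from plant import * gives the robot as it stands.
- The arm moves only by the tool arm_command, never from a script. Its argument "deltas" is a list of rows, each a list of 5 numbers: the shift along the world's x, y, z in mm, then the turn about the world's z in rad, then the opening, from 0 (shut) to 1 (fully open). A call has 1 to 8 rows; each row shifts and turns the commanded pose from where the row before left it; what a row does not reach is not made up. A row lasts 1/8 s, in which the tool goes at most 62.5 mm and 10.7 degrees, less where a joint would pass 70% of its speed; a pose out of reach is approached as far as the arm can. A call is refused whole if a number of a shift passes 62.5 or a number of a turn 0.188, either way. A call with a gripper value outside its range is refused whole. The fingers move at their own pace and stop on an object; "newtons" is the grip in N (left out, the last holds). Time passes only in rows, so rows that do not move let the fingers close. It gives the time, the measured TCP pose, the force and the opening at its end, in the units of the state.
- sense(): the state, without advancing time (a new reading comes with each control period).
- snapshot(name): name is "side" or "top"; returns a dict with "color" (400x640x3 uint8, red, green, blue), "depth" (400x640 float32, mm along the optical axis (not along the pixel's ray), 0 where there is no reading), "fx", "fy", "cx", "cy" (pixels), "distortion" ([k1, k2, p1, p2, k3] as OpenCV has them; the pictures are not rectified), "cam_to_world" (4x4, takes a point from camera to world coordinates). Camera axes: x right, y down, z forward; pixel columns grow to the right and rows downward; lengths in mm; the calibration is good to about 2 mm. A picture is of the moment at which its call begins.
- job_done(): hands the job in, once; it reports no verdict.
Trained networks look in a picture, given as the dict that the camera call returned (one of the last four; its "shot" number tells which), for a name from the list of things; names that differ only in an ending like _2 or _b are one class to them, and where a whole thing is asked for, a point or a joint stands for the part that bears it (a point fixed in the world has none). Each returns a list of dicts, best first, with "confidence" (0 to 1); they miss things now and then, are a little off and sometimes report something else, mostly with a low value. They report only what shows in the picture. A call takes as long as a camera call.
- outline_of(query, picture): "pixels" (400x640 bool, what is visible of it) and "xy" ([column, row] in pixels, amid what is visible of it).
The state is a dict: "t": time; "qpos": joint angles; "joint_velocities": joint speeds; "effort": joint torques, N m; "ee_pos": TCP position; "orientation": TCP orientation; "force": force on the tool from outside, world axes, zero at the start; "moment": the same for the moment, N m; "opening": finger opening in mm.
Only numpy, scipy, OpenCV 4.12 (cv2) and the standard library are available. Lean on these libraries where they do the work, as an engineer would, in place of code of your own. Each camera call takes 0.05 s, during which the arm holds its last target.

## Task

The lid of the wide pot has slid under the wire drying rack, where fingers cannot get at it: take the hooked rod, draw the lid out until its knob is clear in front of the rack, and lay the rod down flat on the bench. Then pick up the lid and lower it gently onto the wide pot so that it sits fully home and level. Leave the pots and the other things where they stand.

Things in the scene. Friction and masses are not known exactly. Their poses are not given: they have to be found in the camera images.
- lid_knob (a point): centre of the lid's upright black cylindrical knob, 28 mm across, 40 mm tall. Lid: flat steel disc 120 mm across, 5 mm thick, with a locating step under it 93 mm across, 8 mm deep, foot chamfered; lies step down on the bench under the rack. This point: 33 mm above the foot of the step, 20 mm above the disc's top face, 20 mm below the knob's top; z = lid axis, up. Loose, 0.15 to 0.31 kg.
- hook_grip (a point): centre of the handle of the hooked rod: dark wooden block 100 long, 24 wide, 34 mm tall, lying flat. x runs from the handle to the hook, y left, z up. From its front end an 8 mm round steel rod, level with this point, runs to 160 mm ahead of it, turns 48 mm to the right (-y), then 22 mm back: a flat square J whose 40 mm wide mouth opens to the handle. Loose, 0.16 kg, balances within the handle.
- hook_bend (a point): middle of the J's cross-piece (centre line of the 8 mm bar), 160 mm ahead of hook_grip and 24 mm to its right (-y); axes as hook_grip.
- rack: fixed wire drying rack, 140 mm deep (x), 220 mm wide (y), open on all four sides, on four thin legs at the corners; its front faces its own -x, roughly towards the robot. Origin on the bench under its middle; front edge at x = -70 mm. Underside of the wires 100 mm above the bench; a lens and a felt pad lie fixed on top (up to 120 mm).
- wide_pot_rim (a point): centre of the mouth, level with the rim, of the wide pot that the lid fits: open, round, steel, 108 mm outside, 100 mm inside, 70 mm tall, z up; stands loose on the bench, 0.8 kg. With the lid seated its disc lies on the rim, the step inside, and the knob's centre is 25 mm above this point.
- narrow_pot_rim (a point): centre of the mouth of the narrow pot, an open round steel pot 86 mm outside, 78 mm inside, 70 mm tall (too narrow for the lid's step); this point is level with its rim. Loose bystander.
- oil_can: red thumb oiler with a thin upright brass spout, 56 mm across, 147 mm tall; origin at the centre of its underside. Loose bystander, easily tipped.
- card_box: small brown card box, 48 x 64 mm, 28 mm high; origin at the centre of its underside. Loose bystander.
- marker: felt marker lying flat near the front edge, 17 mm thick, 128 mm long along its y; origin at the centre of its underside. Loose bystander.

How it is judged (in metres and radians):
On the way:
1. the lid has been drawn out: its knob is at least 5 mm in front of the rack's front edge (x of lid_knob in the frame of rack below -0.075 m), for 0.1 s.
At the end, for the whole second after the job is handed in: Lid at rest on the wide pot: knob within 7 mm of the pot's axis and 21 to 28 mm above the rim, level within 2 degrees. Rod lying flat on the bench. Pot upright; both pots, oil can, card box and marker within 30 mm of their starts (horizontal distance between lid_knob and wide_pot_rim below 0.007 m and z of lid_knob in the frame of wide_pot_rim between 0.021 and 0.028 m and angle between lid_knob's own z axis and vertical below 0.035 rad and angle between wide_pot_rim's own z axis and vertical below 0.03 rad and distance of each of wide_pot_rim, narrow_pot_rim, oil_can, card_box, marker from where it was at the start of the episode below 0.03 m and linear speed of each of lid, hook below 0.01 m/s and height (world z) of hook_grip below 0.024 m and angle between hook_grip's own z axis and vertical below 0.1 rad); the robot touches nothing.
It fails at once if fingers on the lid while its knob is still behind the rack's front edge (contact force between the fingers and lid above 0.5 N and x of lid_knob in the frame of rack above -0.07 m).
It fails at once if the lid is dropped or slammed (over 0.5 m/s) close over the pot (horizontal distance between lid_knob and wide_pot_rim below 0.04 m and z of lid_knob in the frame of wide_pot_rim below 0.09 m and linear speed of lid above 0.5 m/s).
It fails at once if a pot, the oil can, the card box or the marker is shoved more than 30 mm (distance of any of wide_pot_rim, narrow_pot_rim, oil_can, card_box, marker from where it was at the start of the episode above 0.03 m).
It fails at once if the oil can is tipped over (angle between oil_can's own z axis and vertical above 0.5 rad).
It also fails if it takes over 62 s, if anything falls off the work surface, if the arm or the gripper's body presses on something with over 40 N, if the wrist force passes 120 N, or if a joint passes its speed limit or range.

## Working session

There is one attempt and no reset: what is moved stays moved. The work goes in short steps, Python scripts to look and compute and a tool call to move; the robot and the scene stay as the last step left them, time stands still between calls to the robot, and variables do not carry over. Pictures are saved under pics/ and viewed, and the job is handed in when it is done.

Besides the shell and the picture viewer there is one more tool, called after "Call:" as name([rows], argument=value, ...), one row to a line, values as JSON. arm_command: Moves the arm, as the interface text tells. Its arguments: {"type":"object","properties":{"deltas":{"type":"array","items":{"type":"array","items":{"type":"number"}}},"newtons":{"type":"number"}},"required":["deltas"]}

```bash
ls; mkdir -p pics; cat > h.py <<'E'
from plant import *
import numpy as np, cv2
def save(s,n): cv2.imwrite(f'pics/{n}.png', s['color'][:,:,::-1])
def deproj(s,uv,d=None):
    K=np.array([[s['fx'],0,s['cx']],[0,s['fy'],s['cy']],[0,0,1]])
    uv=np.asarray(uv,float).reshape(-1,1,2)
    n=cv2.undistortPoints(uv,K,np.array(s['distortion'],float)).reshape(-1,2)
    if d is None:
        i=uv.reshape(-1,2).astype(int); d=s['depth'][i[:,1],i[:,0]]
    d=np.asarray(d,float)
    p=np.c_[n[:,0]*d,n[:,1]*d,d]
    M=np.array(s['cam_to_world']); return p@M[:3,:3].T+M[:3,3]
def cloud(s,m):
    v,u=np.nonzero(m&(s['depth']>0)); return deproj(s,np.c_[u,v],s['depth'][v,u])
def at_z(s,uv,z):
    a=deproj(s,uv,np.full(len(np.reshape(uv,(-1,2))),100.));M=np.array(s['cam_to_world'])
    c=M[:3,3]; r=a-c; return c+r*((z-c[2])/r[:,2])[:,None]
E
python3 - <<'E'
from h import *
print(sense())
for n in ['top','side']:
    s=snapshot(n); save(s,n+'0'); print(n,np.round(s['cam_to_world'],3).tolist(),s['fx'],s['shot'])
    for q in ['lid_knob','hook_grip','rack','wide_pot_rim','narrow_pot_rim','oil_can','card_box','marker']:
        for o in outline_of(q,s)[:2]:
            c=cloud(s,o['pixels'])
            print(q,round(o['confidence'],2),np.round(o['xy']),len(c), np.round(np.percentile(c,[2,50,98],axis=0)).tolist() if len(c) else '')
E
```

```text
pics
{'t': 0.0, 'qpos': array([-73.5679096 ,  26.83608707,  -0.66548545,  91.8823687 ,
         0.34500924,  61.38574616,  -3.22474288]), 'joint_velocities': array([ 0.00609531, -0.07210194,  0.06108324, -0.16750059,  0.03254486,
        0.03326076, -0.0664718 ]), 'effort': array([-1.18120006e-04, -5.32366884e+01,  2.14668782e-02, -2.51311523e+01,
        1.14527828e-02,  7.56812340e-03,  3.65274659e-06]), 'ee_pos': array([210.38930565, 614.4423937 , 247.3268624 ]), 'orientation': array([1.79992099e+02, 1.01930599e-01, 7.11027470e+01]), 'force': array([0.30670096, 0.28297564, 0.52662   ]), 'moment': array([-0.01604196,  0.0141332 , -0.04480461]), 'opening': 85.63429495527231}
top [[0.071, -0.975, 0.209, 351.985], [-0.997, -0.069, 0.018, -178.832], [-0.003, -0.209, -0.978, 918.019], [0.0, 0.0, 0.0, 1.0]] 365.8344541574428 1
lid_knob 0.84 [424. 208.] 1289 [[486.0, -491.0, 10.0], [536.0, -432.0, 14.0], [585.0, -382.0, 105.0]]
hook_grip 0.89 [288. 238.] 558 [[392.0, -238.0, 0.0], [433.0, -102.0, 32.0], [509.0, -47.0, 37.0]]
rack 0.81 [437. 192.] 2231 [[422.0, -584.0, -1.0], [558.0, -444.
[... 952 characters left out ...]
.0, -327.0, 114.0]]
rack 0.3 [278. 211.] 427 [[588.0, -259.0, 9.0], [611.0, -241.0, 43.0], [640.0, -225.0, 126.0]]
wide_pot_rim 0.65 [315. 303.] 2552 [[462.0, 43.0, 1.0], [513.0, 77.0, 35.0], [563.0, 149.0, 70.0]]
narrow_pot_rim 0.81 [273. 237.] 1088 [[582.0, -160.0, 7.0], [619.0, -107.0, 47.0], [661.0, -75.0, 71.0]]
oil_can 0.98 [280. 213.] 386 [[587.0, -290.0, 2.0], [612.0, -240.0, 41.0], [643.0, -224.0, 110.0]]
card_box 0.58 [298. 271.] 448 [[512.0, -46.0, 3.0], [551.0, -13.0, 28.0], [585.0, 13.0, 31.0]]
marker 0.86 [374. 313.] 356 [[375.0, 37.0, 0.0], [386.0, 105.0, 14.0], [394.0, 161.0, 19.0]]
marker 0.25 [348. 253.] 573 [[392.0, -235.0, 8.0], [430.0, -86.0, 27.0], [506.0, -40.0, 36.0]]
```

```bash
python3 - <<'E'
from h import *
for n in ['top','side']:
    im=cv2.imread(f'pics/{n}0.png')
    c=im[130:290,180:500] if n=='top' else im[110:350,200:460]
    cv2.imwrite(f'pics/{n}0c.png',cv2.resize(c,None,fx=2.4,fy=2.4,interpolation=cv2.INTER_CUBIC))
E
```

```text
(no output)
```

View pics/top0c.png

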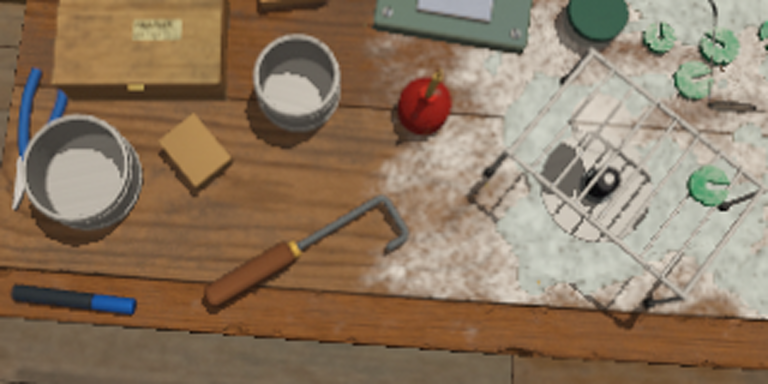

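View pics/side0c.png

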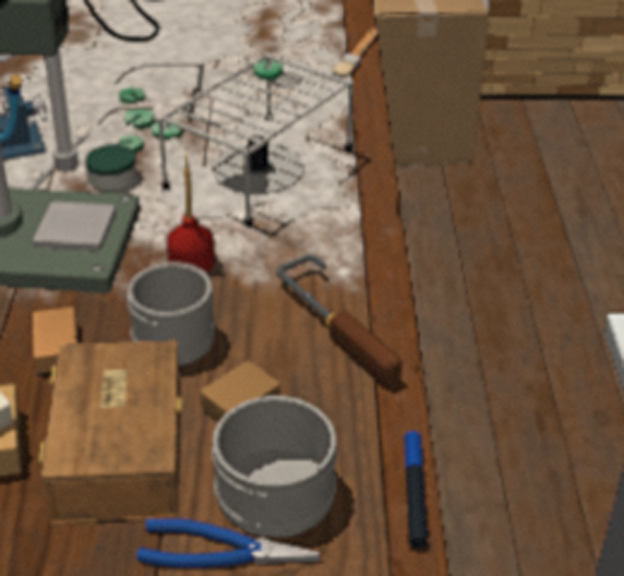

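View pics/top0.png

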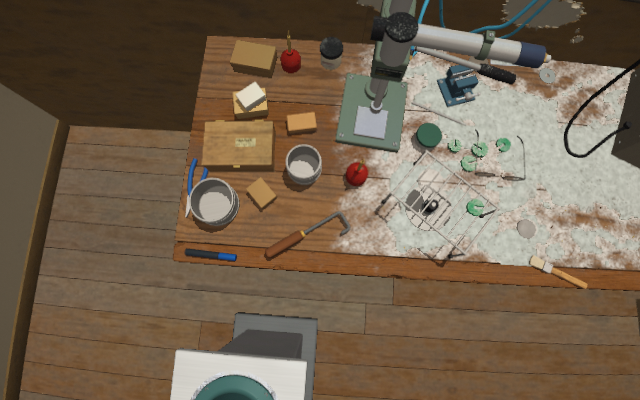

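The top view shows the rod lying bottom centre, with its handle around crop (250,275) and its hook at (400,215). The knob is under the rack at crop (603,182). The rack's front edge runs from (510,150) to (685,297), and the wide pot is at (80,172). I'll measure these precisely now.

```bash
python3 - <<'E'
from h import *
T=snapshot('top'); S=snapshot('side')
def circ(P):
    A=np.c_[2*P[:,:2],np.ones(len(P))]; b=(P[:,:2]**2).sum(1); x=np.linalg.lstsq(A,b,rcond=None)[0]
    return x[:2],np.sqrt(x[2]+x[:2]@x[:2])
for nm,s in(('top',T),('side',S)):
    print(nm)
    c=cloud(s,outline_of('rack',s)[0]['pixels']); w=c[(c[:,2]>90)&(c[:,2]<112)]
    r=cv2.minAreaRect(w[:,:2].astype(np.float32)); print('rack',len(w),r, cv2.boxPoints(r).round().tolist())
    o=outline_of('wide_pot_rim',s)[0]; c=cloud(s,o['pixels']); w=c[(c[:,2]>64)&(c[:,2]<76)]; print('wide',len(w),circ(w),np.median(w[:,2]), cv2.minEnclosingCircle(w[:,:2].astype(np.float32)))
    o=outline_of('narrow_pot_rim',s)[0]; c=cloud(s,o['pixels']); w=c[(c[:,2]>64)&(c[:,2]<76)]; print('narrow',circ(w))
    o=outline_of('hook_grip',s)[0]; m=o['pixels']; c=cloud(s,m); w=c[(c[:,2]>27)&(c[:,2]<40)]
    print('hookall',cv2.minAreaRect(w[:,:2].astype(np.float32)))
    h=w; h=h[(h[:,0]<470)&(h[:,1]>-120)]
    r=cv2.minAreaRect(h[:,:2].astype(np.float32)); print('handle',r,np.median(h[:,2]))
    o=outline_of('lid_knob',s)[0]; m=o['pixels']; g=s['color'].max(2)<60
    c=cloud(s,m&g); c=c[(c[:,2]>8)&(c[:,2]<62)]
    print('knob dark',len(c),np.percentile(c,[5,50,95],axis=0).round().tolist())
    t=c[c[:,2]>45]; print('knobtop',len(t),t.mean(0) if len(t) else'')
    v,u=np.nonzero(m&g); 
    p=cloud(s,m); d=p[(p[:,2]>8)&(p[:,2]<18)]; print('disc',len(d),cv2.minEnclosingCircle(d[:,:2].astype(np.float32)),np.median(d[:,2]))
    im=s['color'][:,:,::-1].copy(); im[m]=im[m]//2+np.array([0,0,120],np.uint8)
    a=im[150:270,380:510] if nm=='top' else im[110:220,240:380]
    cv2.imwrite(f'pics/{nm}1c.png',cv2.resize(a,None,fx=5,fy=5,interpolation=cv2.INTER_NEAREST))
E
```

```text
top
rack 1542 ((540.0665283203125, -451.031982421875), (219.64791870117188, 141.41357421875), 53.248043060302734) [[418.0, -497.0], [531.0, -581.0], [662.0, -405.0], [549.0, -321.0]]
wide 293 (array([511.7779646 ,  94.39570492]), np.float64(51.68274713507537)) 69.78560328494348 ((512.2357177734375, 94.81094360351562), 54.20463562011719)
narrow (array([ 622.56100009, -118.17293695]), np.float64(40.90178575126008))
hookall ((424.383544921875, -87.41973876953125), (23.91541290283203, 102.14381408691406), 35.07562255859375)
handle ((422.3144836425781, -84.4731216430664), (23.91541290283203, 94.94287109375), 35.07562255859375) 33.66894427947568
knob dark 85 [[527.0, -447.0, 13.0], [531.0, -433.0, 35.0], [547.0, -423.0, 55.0]]
knobtop 32 [ 534.66059462 -439.97692323   52.2993552 ]
disc 999 ((541.1943969726562, -439.3560485839844), 60.474891662597656) 13.315005130261738
side
rack 441 ((540.052001953125, -449.9022216796875), (222.24147033691406, 143.17483520507812), 53.27151107788086) [[416.0, -496.0], [531.0, -582.0], [664.0, -404.0], [549.0, -318.0]]
wide 367 (array([512.44964574,  95.93525628]), np.float64(52.146309400457945)) 68.41036569428104 ((512.0341796875, 95.02615356445312), 56.022552490234375)
narrow (array([ 623.10314882, -117.01227507]), np.float64(40.91760044318505))
hookall ((422.8892822265625, -83.35276794433594), (25.97395896911621, 99.27867126464844), 33.94148254394531)
handle ((422.8892822265625, -83.35276794433594), (25.97395896911621, 99.27867126464844), 33.94148254394531) 32.84328110238272
knob dark 84 [[529.0, -436.0, 13.0], [538.0, -430.0, 26.0], [550.0, -423.0, 47.0]]
knobtop 8 [ 537.94376252 -429.74637042   47.4449499 ]
disc 525 ((540.32666015625, -441.3500671386719), 63.11514663696289) 13.599449759434378
```

View pics/top1c.png

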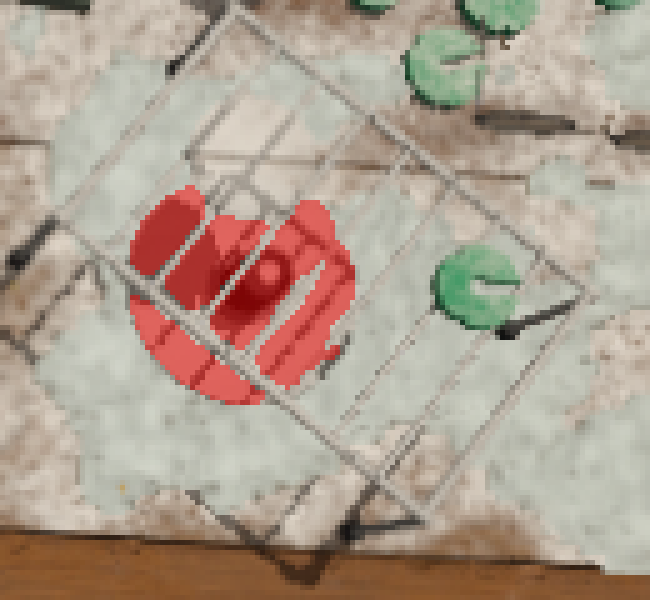

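View pics/side1c.png

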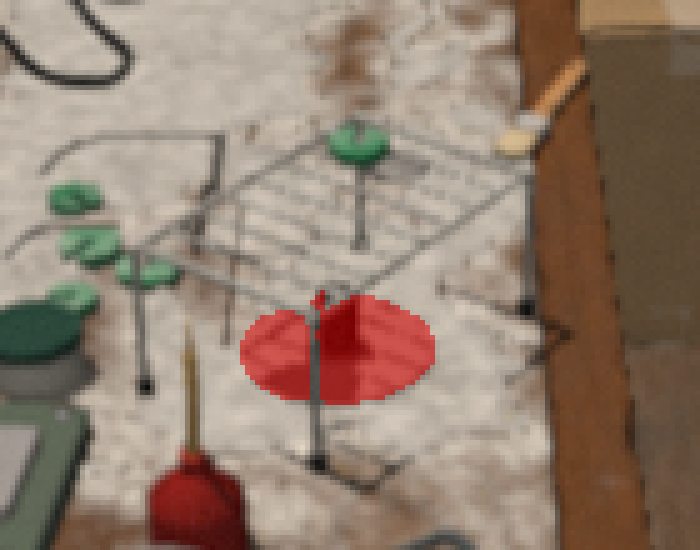

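Call:
arm_command([
  [25,-45,0,-0.045,1],
  [25,-45,0,-0.045,1],
  [25,-45,0,-0.045,1],
  [25,-45,0,-0.045,1],
  [25,-45,0,-0.045,1],
  [25,-45,0,-0.045,1],
  [25,-45,0,-0.045,1],
  [25,-45,0,-0.045,1],
], newtons=60)

```text
t: 2.5
ee_pos: [411.3, 253.5, 248.7]
orientation: [180.0, -0.1, 50.4]
force: [-0.3, 0.4, 0.3]
opening: 85.0
```

Call:
arm_command([
  [1,-47,0,-0.04,1],
  [1,-47,0,-0.04,1],
  [1,-47,0,-0.04,1],
  [1,-47,-10,-0.04,1],
  [1,-47,-30,-0.04,1],
  [1,-47,-30,-0.04,1],
  [1,-47,-30,-0.03,1],
  [0,0,0,0,1],
])

```text
t: 3.5
ee_pos: [415.9, -77.3, 146.8]
orientation: [-180.0, 0.2, 34.6]
force: [-0.0, 0.2, 0.3]
opening: 85.8
```

Call:
arm_command([
  [1,1.5,-40,0,1],
  [0,0,-40,0,1],
  [0,0,-30,0,1],
  [0,0,-14,0,1],
  [0,0,0,0,0],
  [0,0,0,0,0],
  [0,0,0,0,0],
  [0,0,0,0,0],
])

```text
t: 4.5
ee_pos: [419.2, -72.5, 25.4]
orientation: [180.0, -0.1, 35.0]
force: [-1.0, -0.2, 8.9]
opening: 23.1
```

Call:
arm_command([
  [0,0,0,0,0],
  [0,0,0,0,0],
  [0,0,10,0,0],
  [0,0,20,0,0],
  [0,0,20,0,0],
  [0,0,0,0,0],
])

```text
t: 5.25
ee_pos: [419.6, -72.4, 75.7]
orientation: [179.9, -0.2, 35.0]
force: [0.1, 0.3, -2.1]
opening: 23.1
```

```bash
cat > hk.py <<'E'
from h import *
import sys
tag=sys.argv[1]
T=snapshot('top');S=snapshot('side')
print(sense()['ee_pos'],sense()['orientation'])
for n,s in(('t',T),('s',S)):
    for q in ['hook_grip','lid_knob']:
        for o in outline_of(q,s)[:1]:
            c=cloud(s,o['pixels'])
            if q=='hook_grip': print(q,o['confidence'],o['xy'],np.percentile(c,[2,50,98],axis=0).round().tolist())
            else:
                d=c[(c[:,2]>8)&(c[:,2]<18)]; print('disc',len(d),cv2.minEnclosingCircle(d[:,:2].astype(np.float32)))
    im=s['color'][:,:,::-1]
    a=im[130:290,230:500] if n=='t' else im[110:310,220:420]
    cv2.imwrite(f'pics/{tag}{n}.png',cv2.resize(a,None,fx=2.9,fy=2.9,interpolation=cv2.INTER_CUBIC))
np.savez(f'{tag}.npz',**{n+k:s[k] for n,s in(('t',T),('s',S)) for k in s if k!='name'})
E
python3 hk.py a
```

```text
[418.49457251 -72.19825955  74.32455226] [ 1.79996710e+02 -2.84584463e-02  3.50362155e+01]
hook_grip 0.98 [311.6, 220.7] [[430.0, -239.0, -1.0], [472.0, -158.0, 72.0], [516.0, -102.0, 86.0]]
disc 1047 ((540.1605224609375, -438.89398193359375), 59.633609771728516)
hook_grip 0.57 [357.9, 243.0] [[395.0, -270.0, 27.0], [414.0, -56.0, 76.0], [512.0, -37.0, 87.0]]
disc 517 ((539.2295532226562, -438.5619201660156), 61.60630798339844)
```

View pics/at.png

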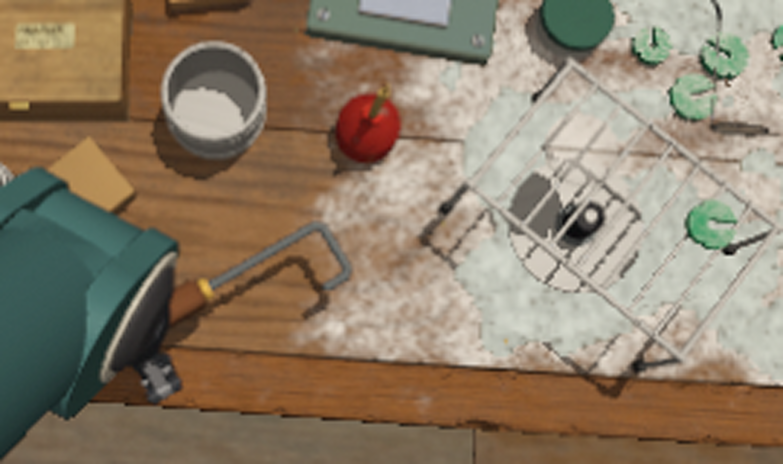

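View pics/as.png

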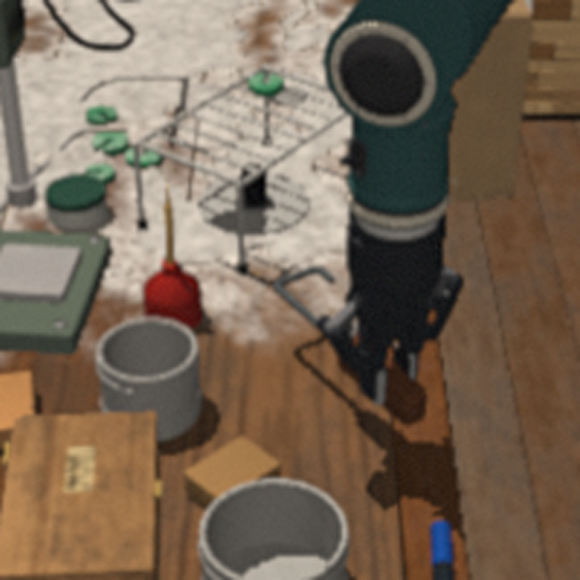

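The rod is held and lifted. Its hook shows at crop (320,226) to (348,270), and the lid has not moved. Next I'll measure the hook relative to the TCP.

```bash
cat > hm.py <<'E'
from h import *
import sys
T=snapshot('top'); st=sense(); p=st['ee_pos']; psi=np.radians(st['orientation'][2]-90)
R=np.array([[np.cos(psi),-np.sin(psi)],[np.sin(psi),np.cos(psi)]])
o=outline_of('hook_grip',T)[0]
m=o['pixels']
c=cloud(T,m); 
q=(c[:,:2]-p[:2])@R   # hook-aligned frame about TCP
k=(c[:,2]>p[2]-25)&(c[:,2]<p[2]+25)&(q[:,0]>75)
q=q[k]; z=c[k,2]
rod=(q[:,0]<140)&(q[:,1]>-15); print('rod line fit', np.polyfit(q[rod,0],q[rod,1],1), 'z slope',np.polyfit(q[rod,0],z[rod],1), rod.sum())
cr=q[:,0]>150; print('percentiles',np.percentile(q,[1,99],axis=0).round(1).tolist(),'z med',np.median(z))
x=q[(q[:,1]<-15)&(q[:,1]>-35)]; print('cross x',np.median(x[:,0]),len(x),'x range',np.percentile(x[:,0],[2,98]))
print('tcp',p.round(1),np.degrees(psi))
E
python3 hm.py
```

```text
rod line fit [-0.00579289 -0.65583077] z slope [-2.04396863e-02  7.08615813e+01] 71
percentiles [[78.5, -49.8], [172.6, 2.7]] z med 68.71962866301078
cross x 170.6837445657983 5 x range [170.01116408 172.29314556]
tcp [418.1 -72.6  73.7] -55.00339783855521
```

Call:
arm_command([
  [-10.5,-29,0,0.064,0],
  [-10.5,-29,-6,0.064,0],
  [-10.5,-29,-8,0.064,0],
  [-10.5,-29,-8,0.064,0],
  [-10.5,-28,-8,0.063,0],
  [0,0,0,0,0],
])

```text
t: 6.4
ee_pos: [364.6, -218.6, 43.7]
orientation: [-179.9, 0.1, 53.0]
force: [1.0, 0.2, -1.9]
opening: 22.7
```

```bash
python3 hm.py; python3 hk.py b
```

```text
[ 366.39744181 -215.67474583   44.2536242 ] [-1.79982746e+02 -2.05087687e-02  5.33408523e+01]
hook_grip 0.55 [374.5, 226.8] [[436.0, -356.0, 3.0], [474.0, -314.0, 39.0], [499.0, -270.0, 42.0]]
disc 1125 ((540.8971557617188, -438.61383056640625), 60.054100036621094)
hook_grip 0.74 [358.0, 212.1] [[335.0, -354.0, 1.0], [406.0, -233.0, 39.0], [495.0, -186.0, 54.0]]
disc 526 ((539.6640014648438, -440.8108825683594), 63.27818298339844)Traceback (most recent call last):
  File "hm.py", line 11, in <module>
    rod=(q[:,0]<140)&(q[:,1]>-15); print('rod line fit', np.polyfit(q[rod,0],q[rod,1],1), 'z slope',np.polyfit(q[rod,0],z[rod],1), rod.sum())
                                                         ~~~~~~~~~~^^^^^^^^^^^^^^^^^^^^^
    raise TypeError("expected non-empty vector for x")
TypeError: expected non-empty vector for x
```

View pics/bt.png

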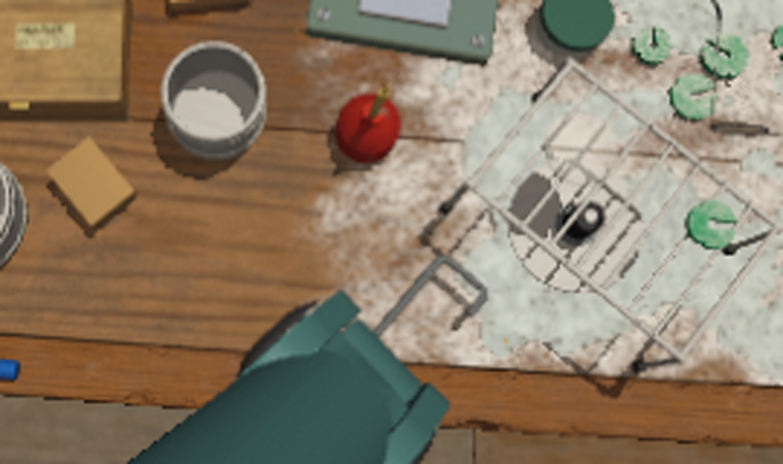

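```bash
python3 - <<'E'
from h import *
T=snapshot('top')
f=lambda x,y:(230+x/2.9,130+y/2.9)
P=at_z(T,[f(440,262),f(483,297),f(457,326)],38)
print(P.round()); K=np.array([540,-439.5]);C=np.array([540,-450]);a=np.radians(-36.75)
R=np.array([[np.cos(a),-np.sin(a)],[np.sin(a),np.cos(a)]])
print('rack frame', ((P[:,:2]-C)@R).round(1).tolist(), ((K-C)@R).round(1), ((sense()['ee_pos'][:2]-C)@R))
print('leg feet px→',at_z(T,[f(447,208)],0))
E
```

```text
[[ 495. -318.   38.]
 [ 468. -355.   38.]
 [ 442. -334.   38.]]
rack frame [[-115.2, 78.3], [-114.7, 32.5], [-147.7, 33.9]] [-6.3  8.4] [-279.09826785   83.71749101]
leg feet px→ [[ 549.37003883 -328.78454121    0.        ]]
```

```bash
python3 - <<'E'
from h import *
T=snapshot('top'); o=outline_of('hook_grip',T)[0]; c=cloud(T,o['pixels']); c=c[(c[:,2]>25)&(c[:,2]<50)]
a=np.radians(-36.75);R=np.array([[np.cos(a),-np.sin(a)],[np.sin(a),np.cos(a)]])
p=sense()['ee_pos']
q=(c[:,:2]-p[:2])@R
for lo in range(-56,8,8):
    k=(q[:,1]>lo)&(q[:,1]<=lo+8); 
    if k.sum(): print(lo,k.sum(),np.percentile(q[k,0],[0,25,50,75,100]).round(1),np.median(c[k,2]).round(1))
S=snapshot('side')
im=T['color'][200:260,360:420,::-1]; cv2.imwrite('pics/z1.png',cv2.resize(im,None,fx=10,fy=10,interpolation=cv2.INTER_NEAREST))
E
```

```text
(no output)
```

View pics/z1.png

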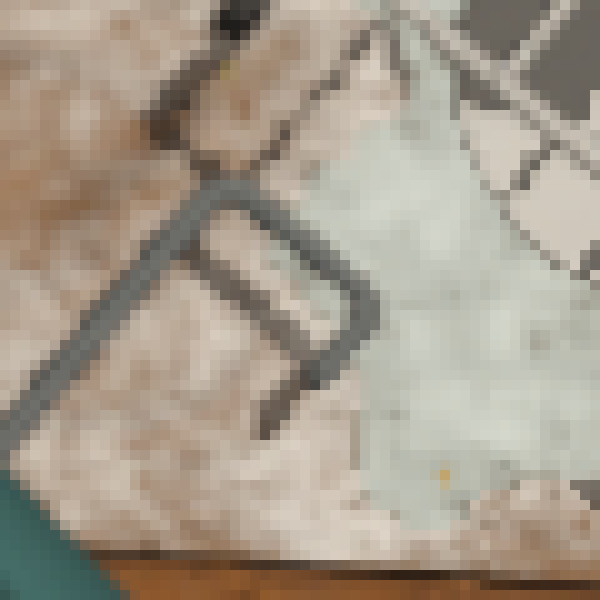

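```bash
python3 - <<'E'
from h import *
T=snapshot('top')
P=at_z(T,np.array([(22.7,19.0),(36.8,30.3),(31.8,37.2),(29.8,24.6)])-.5+[360,200],38)
a=np.radians(-36.75);R=np.array([[np.cos(a),-np.sin(a)],[np.sin(a),np.cos(a)]]);C=np.array([540,-450])
print('rack',((P[:,:2]-C)@R).round(1).tolist()); p=sense()['ee_pos'][:2]; print('tcp-rel',((P[:,:2]-p)@R).round(1).tolist())
E
```

```text
rack [[-110.9, 80.3], [-110.1, 36.9], [-131.1, 35.7], [-110.3, 58.6]]
tcp-rel [[168.2, -2.9], [168.9, -46.3], [147.9, -47.5], [168.7, -24.7]]
```

Call:
arm_command([
  [16,-12,0,0,0],
  [17,-12.7,0,0,0],
  [17,-12.7,0,0,0],
  [17,-12.7,0,0,0],
  [17,-12.7,0,0,0],
  [17,-12.7,0,0,0],
  [17.5,-13,0,0,0],
  [0,0,0,0,0],
])

```text
t: 8.05
ee_pos: [485.5, -305.8, 44.2]
orientation: [179.9, 0.0, 53.3]
force: [-1.1, -0.0, -1.6]
opening: 23.1
```

```bash
python3 hk.py c;  python3 -c "
import cv2
im=cv2.imread('pics/ct.png');cv2.imwrite('pics/ctz.png',cv2.resize(im[130:330,400:640],None,fx=3.2,fy=3.2))
im=cv2.imread('pics/cs.png');cv2.imwrite('pics/csz.png',cv2.resize(im[130:330,130:370],None,fx=3.2,fy=3.2))"
```

```text
[ 483.66553351 -304.43484208   43.85149528] [-1.79904478e+02  4.56933546e-03  5.32795664e+01]
disc 382 ((534.817138671875, -452.1380310058594), 58.4655876159668)
hook_grip 0.79 [312.3, 192.8] [[452.0, -447.0, 2.0], [524.0, -322.0, 38.0], [615.0, -276.0, 54.0]]
disc 136 ((547.9387817382812, -445.06744384765625), 50.822696685791016)
```

View pics/ctz.png

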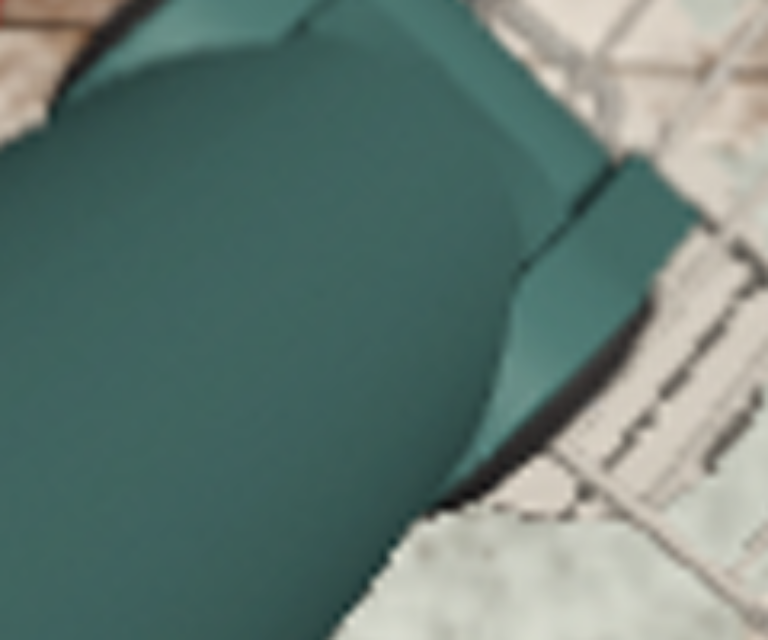

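View pics/csz.png

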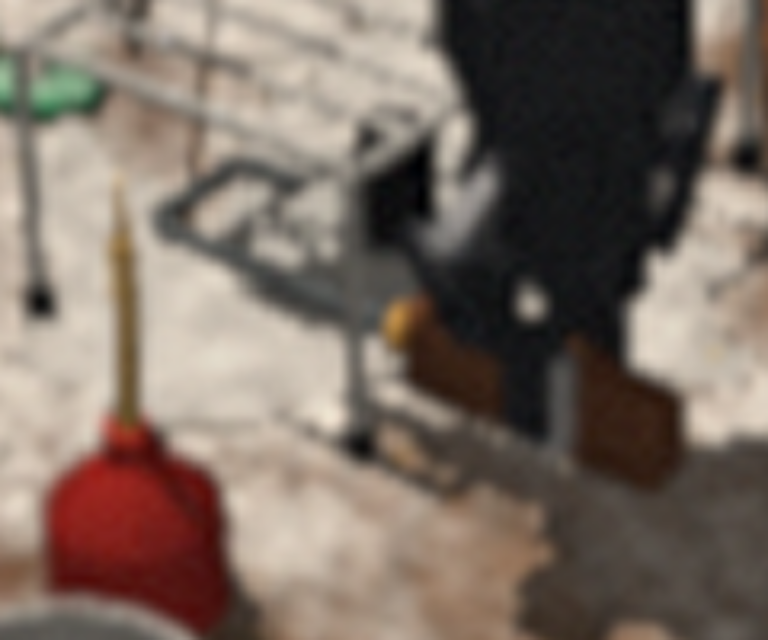

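Call:
arm_command([
  [-6,-8,0,0,0],
  [-6,-8,0,0,0],
  [-6,-8,0,0,0],
  [-6,-8,0,0,0],
  [-6,-8,0,0,0],
  [0,0,0,0,0],
])

```text
t: 9.1
ee_pos: [453.7, -346.2, 44.3]
orientation: [180.0, 0.0, 53.2]
force: [0.2, 0.5, -1.7]
opening: 23.2
```

```bash
python3 hk.py d;  python3 -c "
import cv2
im=cv2.imread('pics/dt.png');cv2.imwrite('pics/dtz.png',cv2.resize(im[130:330,400:640],None,fx=3.2,fy=3.2))
im=cv2.imread('pics/ds.png');cv2.imwrite('pics/dsz.png',cv2.resize(im[130:330,130:370],None,fx=3.2,fy=3.2))"
```

```text
[ 454.62370261 -344.92119702   44.25906579] [-1.79997843e+02 -2.03926128e-02  5.32747439e+01]
hook_grip 0.6 [327.9, 185.7] [[424.0, -460.0, 24.0], [484.0, -351.0, 40.0], [581.0, -316.0, 55.0]]
```

View pics/dsz.png

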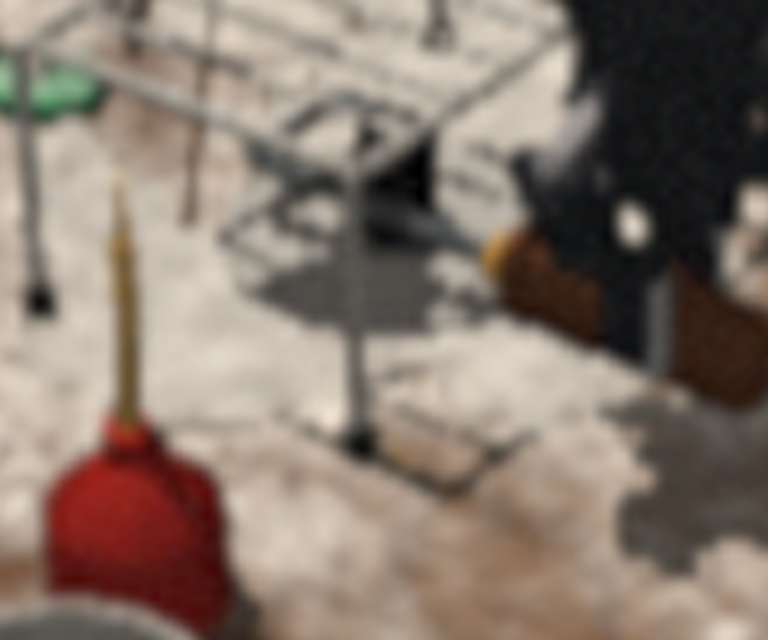

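Call:
arm_command([
  [-8,6,0,0,0],
  [-8,6,0,0,0],
  [-8,6,0,0,0],
  [-10,7.5,0,0,0],
  [-12,9,0,0,0],
  [-12,9,0,0,0],
  [-12,9,0,0,0],
  [-14,10.5,0,0,0],
])

```text
t: 10.4
ee_pos: [369.9, -281.5, 44.4]
orientation: [180.0, -0.0, 53.3]
force: [0.7, 0.1, -2.4]
opening: 22.7
```

```bash
python3 hk.py e
```

```text
[ 368.21461729 -280.3046462    44.0583051 ] [-1.79809837e+02 -2.25533401e-02  5.32666455e+01]
hook_grip 0.7 [410.6, 224.4] [[460.0, -422.0, 12.0], [486.0, -390.0, 39.0], [509.0, -355.0, 51.0]]
disc 1078 ((478.21044921875, -393.01959228515625), 60.04450225830078)
hook_grip 0.62 [359.9, 200.5] [[167.0, -1426.0, -800.0], [392.0, -291.0, 39.0], [492.0, -250.0, 55.0]]
disc 532 ((477.39129638671875, -390.36431884765625), 63.58685302734375)
```

View pics/es.png

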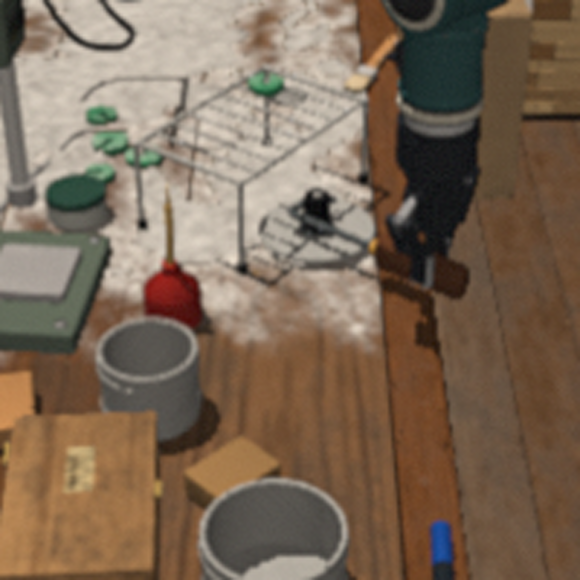

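View pics/et.png

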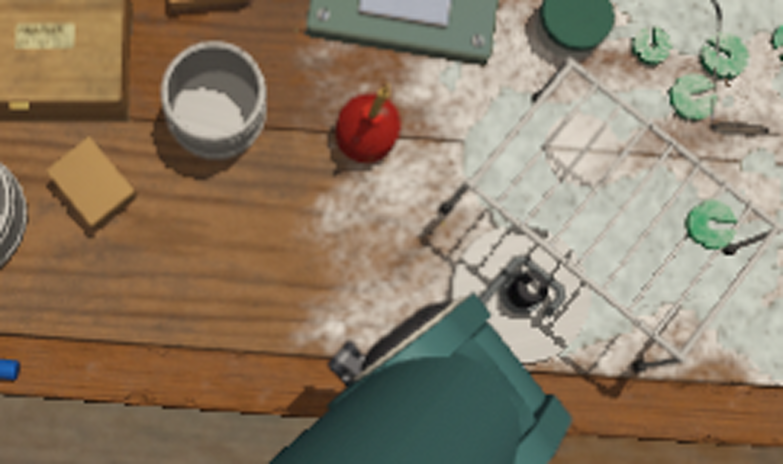

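Call:
arm_command([
  [-1,9,0,0,0],
  [-1,11,0,0,0],
  [-1,12,0,0,0],
  [-1,12,0,0,0],
  [0,12,0,0,0],
  [0,12,0,0,0],
  [0,12,0,0,0],
  [0,12,0,0,0],
])

```text
t: 11.7
ee_pos: [366.6, -189.2, 44.3]
orientation: [180.0, -0.0, 53.3]
force: [0.3, -0.8, -1.6]
opening: 23.1
```

```bash
python3 hk.py f
```

```text
[ 366.27088205 -188.19850693   44.14450833] [-1.79906414e+02 -2.33766027e-02  5.34299908e+01]
hook_grip 0.76 [363.5, 224.2] [[431.0, -329.0, 12.0], [472.0, -285.0, 39.0], [501.0, -237.0, 50.0]]
disc 1417 ((469.7001647949219, -305.5833740234375), 59.520965576171875)
hook_grip 0.71 [361.7, 220.1] [[335.0, -294.0, 22.0], [390.0, -190.0, 40.0], [497.0, -158.0, 55.0]]
disc 608 ((472.1690673828125, -303.0191345214844), 62.199771881103516)
```

View pics/ft.png

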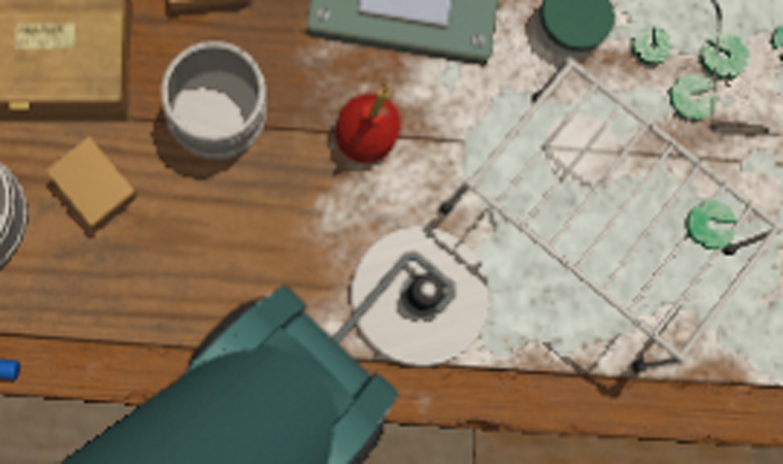

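Call:
arm_command([
  [-3,-4,0,0,0],
  [0,0,20,0,0],
  [0,0,30,0,0],
  [0,4,20,0,0],
  [12,32,0,0,0],
  [12,36,0,0,0],
  [12,36,-10,0,0],
  [12,35,-30,0,0],
])

```text
t: 13.0
ee_pos: [413.3, -50.5, 74.9]
orientation: [179.8, -0.2, 53.2]
force: [1.2, 0.5, -1.7]
opening: 22.9
```

Call:
arm_command([
  [0,0,-28,0,0],
  [0,0,-12,0,0],
  [0,0,-6,0,0],
  [0,0,-2,0,0],
  [0,0,0,0,0],
])

```text
t: 13.62
ee_pos: [411.9, -51.5, 26.8]
orientation: [179.9, -0.0, 53.2]
force: [0.8, -0.7, -1.6]
opening: 22.7
```

Call:
arm_command([
  [0,0,-1,0,0],
  [0,0,-1,0,0],
  [0,0,0,0,0],
])

```text
t: 14.0
ee_pos: [412.0, -51.1, 25.4]
orientation: [180.0, -0.1, 53.3]
force: [-3.3, 0.7, 13.4]
opening: 22.9
```

Call:
arm_command([
  [0,0,0,0,0.6],
  [0,0,0,0,0.8],
  [0,0,0,0,1],
  [0,0,0,0,1],
  [0,0,20,0,1],
  [0,0,40,0,1],
  [0,0,50,0,1],
  [0,0,20,0,1],
])

```text
t: 15.0
ee_pos: [412.6, -51.1, 156.6]
orientation: [179.8, -0.2, 53.3]
force: [-0.4, 0.3, -0.3]
opening: 85.2
```

Call:
arm_command([
  [0,50,0,-0.02,1],
  [0,60,0,-0.02,1],
  [0,0,0,0,1],
])

```text
t: 15.38
ee_pos: [411.3, 63.0, 154.3]
orientation: [-180.0, -0.1, 51.5]
force: [0.6, -0.7, -0.0]
opening: 85.6
```

```bash
python3 hk.py g; python3 - <<'E'
from h import *
T=snapshot('top')
o=outline_of('lid_knob',T)[0]; m=o['pixels']; c=cloud(T,m); t=c[(c[:,2]>47)&(c[:,2]<58)]
print('knobtop',len(t),t.mean(0), cv2.minEnclosingCircle(t[:,:2].astype(np.float32)))
im=T['color'][200:250,340:400,::-1]; cv2.imwrite('pics/z2.png',cv2.resize(im,None,fx=10,fy=10,interpolation=cv2.INTER_NEAREST))
o=outline_of('hook_grip',T)[0]; c=cloud(T,o['pixels']); w=c[(c[:,2]>27)&(c[:,2]<40)];print(cv2.minAreaRect(w[:,:2].astype(np.float32)),np.median(w[:,2]))
E
```

```text
[411.28070842  59.08687096 154.14818867] [-1.79996443e+02  2.98860932e-02  5.10888874e+01]
hook_grip 0.71 [278.9, 235.5] [[382.0, -157.0, -0.0], [437.0, -73.0, 31.0], [542.0, -28.0, 37.0]]
disc 1612 ((471.0710144042969, -304.5607604980469), 60.1462516784668)
hook_grip 0.97 [343.6, 260.1] [[381.0, -187.0, 5.0], [435.0, -57.0, 21.0], [542.0, -22.0, 35.0]]
disc 643 ((470.88720703125, -303.951171875), 61.50592803955078)
knobtop 95 [ 470.23815436 -303.12918299   53.01130147] ((470.23980712890625, -303.7030944824219), 13.570656776428223)
((421.77215576171875, -59.24824142456055), (23.80682945251465, 98.65473937988281), 52.49949645996094) 33.47845697167054
```

View pics/gt.png

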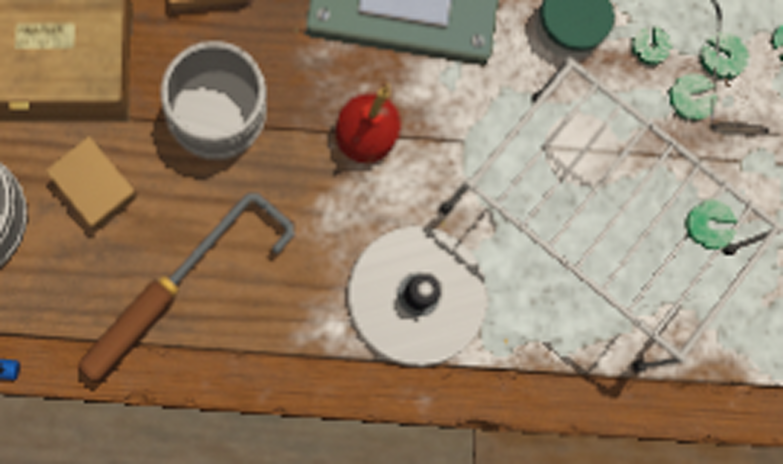

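View pics/z2.png

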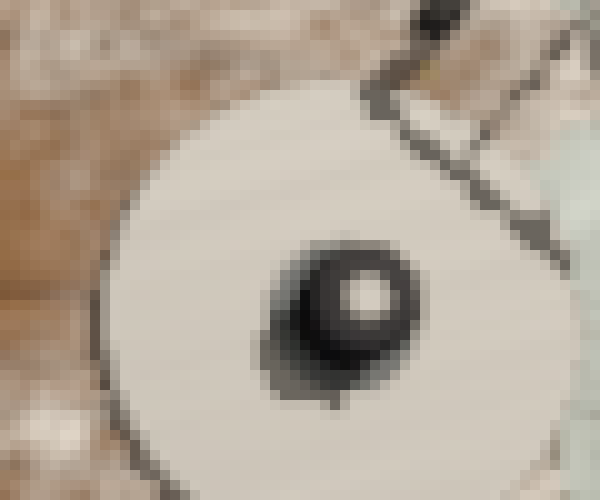

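Call:
arm_command([
  [7.4,-45.4,0,0,1],
  [7.4,-45.4,0,0,1],
  [7.4,-45.4,0,0,1],
  [7.4,-45.4,0,0,1],
  [7.4,-45.4,0,0,1],
  [7.4,-45.4,0,0,1],
  [7.4,-45.4,0,0,1],
  [7.4,-45.4,0,0,1],
], newtons=60)

```text
t: 16.82
ee_pos: [470.5, -306.1, 154.2]
orientation: [-180.0, -0.0, 50.9]
force: [0.6, -0.7, -0.4]
opening: 85.9
```

Call:
arm_command([
  [0,0,0,0,1],
  [0,0,0,0,1],
])

```text
t: 17.08
ee_pos: [470.2, -303.8, 153.8]
orientation: [-179.9, -0.0, 51.0]
force: [-1.0, -0.0, 0.7]
opening: 85.4
```

```bash
python3 - <<'E'
from h import *
P=[]
for i in range(5):
    P.append(sense()['ee_pos']); 
print(np.round(P,1), sense()['orientation'])
E
```

```text
[[ 470.2 -303.8  153.8]
 [ 470.2 -303.8  153.8]
 [ 470.2 -303.8  153.8]
 [ 470.2 -303.8  153.8]
 [ 470.2 -303.8  153.8]] [-1.79920592e+02 -1.12786047e-02  5.09515050e+01]
```

Call:
arm_command([
  [0,0,-40,0,1],
  [0,0,-40,0,1],
  [0,0,-26,0,1],
  [0,0,-13,0,1],
  [0,0,0,0,0],
  [0,0,0,0,0],
  [0,0,0,0,0],
  [0,0,0,0,0],
])

```text
t: 18.08
ee_pos: [471.5, -304.6, 36.6]
orientation: [179.9, -0.0, 51.0]
force: [-1.0, 1.3, 6.8]
opening: 26.7
```

Call:
arm_command([
  [0,0,0,0,0],
  [0,0,10,0,0],
  [0,0,30,0,0],
  [0,0,40,0,0],
  [0,0,40,0,0],
  [0,0,10,0,0],
  [0,0,0,0,0],
])

```text
t: 18.95
ee_pos: [470.7, -304.0, 165.5]
orientation: [180.0, -0.0, 51.0]
force: [0.3, 0.0, -2.8]
opening: 27.0
```

Call:
arm_command([
  [5,35,0,0,0],
  [5,42,0,0,0],
  [5,42,0,0,0],
  [5,42,0,0,0],
  [5,42,0,0,0],
  [5,42,0,0,0],
  [5,35,0,0,0],
  [0,0,0,0,0],
])

```text
t: 19.95
ee_pos: [504.9, -20.8, 163.4]
orientation: [-179.8, 0.1, 51.3]
force: [0.5, -0.7, -1.8]
opening: 26.4
```

Call:
arm_command([
  [2,40,0,0,0],
  [2,40,0,0,0],
  [2.5,39,0,0,0],
  [0,0,0,0,0],
  [0,0,0,0,0],
])

```text
t: 20.58
ee_pos: [511.6, 93.3, 164.2]
orientation: [-180.0, 0.1, 50.9]
force: [0.3, -0.6, -2.4]
opening: 26.7
```

```bash
cat > lm.py <<'E'
from h import *
import sys
tag=sys.argv[1]
st=sense(); print(st['ee_pos'].round(1),st['orientation'].round(2),st['opening'])
for n in('top','side'):
    s=snapshot(n); save(s,f'{tag}_{n}')
    for o in outline_of('lid_knob',s)[:1]:
        c=cloud(s,o['pixels']); z=st['ee_pos'][2]-22
        d=c[np.abs(c[:,2]-z)<12]
        print(n,'lid',o['confidence'],len(c),np.percentile(c,[2,50,98],axis=0).round().tolist())
        if len(d)>20:
            print('  disc',len(d),cv2.minEnclosingCircle(d[:,:2].astype(np.float32)),np.median(d[:,2]))
            A=np.c_[d[:,:2],np.ones(len(d))]; x=np.linalg.lstsq(A,d[:,2],rcond=None)[0]; print('  tilt deg',np.degrees(x[:2]))
    for o in outline_of('wide_pot_rim',s)[:1]:
        c=cloud(s,o['pixels']); w=c[(c[:,2]>64)&(c[:,2]<76)]
        print(n,'pot',len(w),cv2.minEnclosingCircle(w[:,:2].astype(np.float32)) if len(w)>3 else '')
    im=s['color'][:,:,::-1]
    a=im[130:270,150:330] if n=='top' else im[190:340,220:420]
    cv2.imwrite(f'pics/{tag}_{n}c.png',cv2.resize(a,None,fx=4,fy=4,interpolation=cv2.INTER_CUBIC))
E
python3 lm.py l1
```

```text
[511.6  93.3 164.2] [-1.7997e+02  1.4000e-01  5.0930e+01] 26.684949379338406
top lid 0.91 1446 [[456.0, 40.0, 138.0], [496.0, 80.0, 141.0], [564.0, 143.0, 144.0]]
  disc 1433 ((510.4189453125, 94.21170043945312), 59.97823715209961) 141.03843730874064
  tilt deg [-2.24328244e-01 -8.93929252e-05]
top pot 101 ((499.26971435546875, 71.65994262695312), 46.35219955444336)
side lid 0.69 1671 [[455.0, 44.0, 136.0], [505.0, 106.0, 141.0], [566.0, 150.0, 181.0]]
  disc 1502 ((511.0490417480469, 93.11585998535156), 61.5225944519043) 141.17936050659262
  tilt deg [-0.13840923 -0.5121932 ]
side pot 229 ((512.7130126953125, 96.95563507080078), 54.115875244140625)
```

View pics/l1_sidec.png

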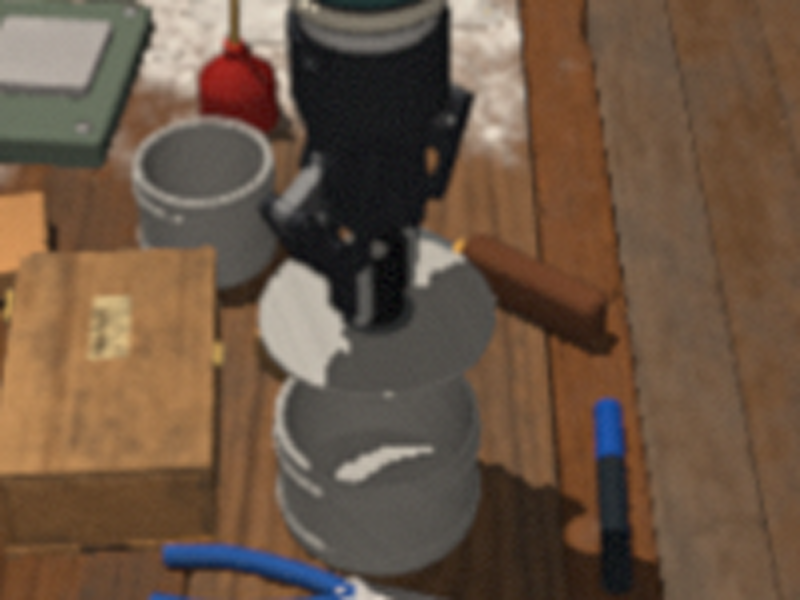

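View pics/l1_topc.png

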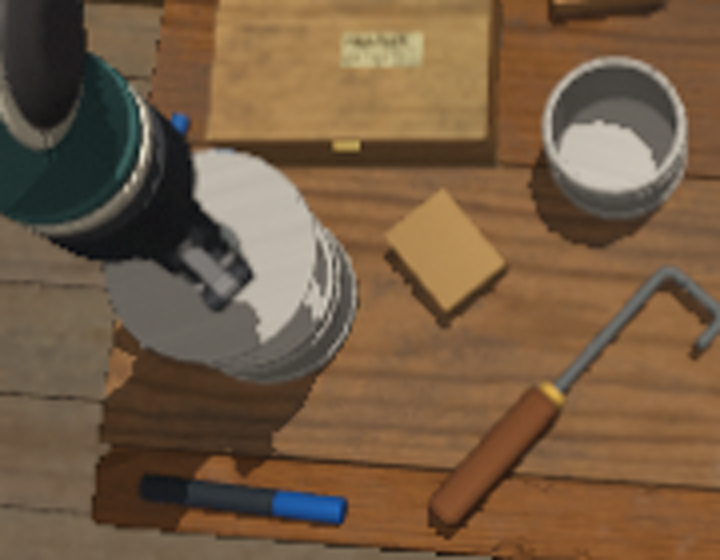

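Call:
arm_command([
  [1.5,1.2,-16,0,0],
  [0,0,-16,0,0],
  [0,0,-12,0,0],
  [0,0,-7,0,0],
  [0,0,0,0,0],
  [0,0,0,0,0],
])

```text
t: 21.62
ee_pos: [514.1, 96.0, 114.6]
orientation: [180.0, -0.0, 51.0]
force: [0.1, -1.2, -2.3]
opening: 26.3
```

```bash
python3 lm.py l2
```

```text
[514.1  96.  114.6] [ 1.7997e+02 -4.0000e-02  5.0980e+01] 26.333000299940828
top lid 0.58 1298 [[459.0, 41.0, 72.0], [499.0, 81.0, 91.0], [568.0, 146.0, 95.0]]
  disc 1252 ((512.8365478515625, 96.43575286865234), 59.83643341064453) 91.37449063743304
  tilt deg [0.15181936 0.08700642]
top pot 21 ((491.0110168457031, 53.19623565673828), 25.423625946044922)
side lid 0.71 1531 [[460.0, 59.0, 87.0], [507.0, 111.0, 91.0], [568.0, 153.0, 127.0]]
  disc 1438 ((513.0201416015625, 96.97467041015625), 60.89179992675781) 90.71182349572365
  tilt deg [-0.08926656 -0.79562294]
side pot 150 ((511.7452392578125, 115.29170227050781), 49.82682418823242)
```

View pics/l2_sidec.png

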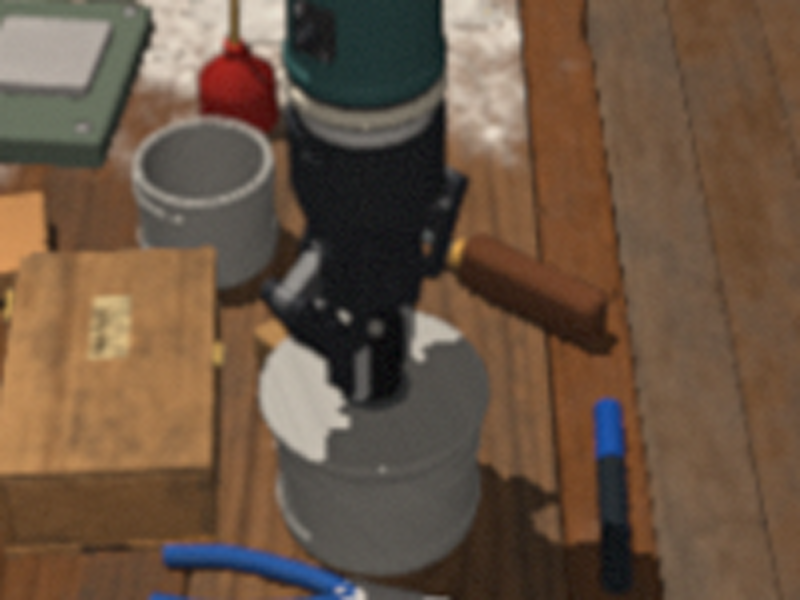

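Call:
arm_command([
  [-0.5,-1.2,-3,0,0],
  [0,0,-3,0,0],
  [0,0,-3,0,0],
  [0,0,-2,0,0],
  [0,0,0,0,0],
])

```text
t: 22.55
ee_pos: [513.1, 94.7, 103.0]
orientation: [-180.0, 0.0, 51.0]
force: [-0.0, 0.8, -2.4]
opening: 26.6
```

Call:
arm_command([
  [0,0,-1.5,0,0],
  [0,0,-1.5,0,0],
  [0,0,0,0,0],
])

```text
t: 22.92
ee_pos: [513.2, 94.8, 100.2]
orientation: [-180.0, 0.0, 51.0]
force: [-0.3, -0.9, -1.0]
opening: 26.6
```

Call:
arm_command([
  [0,0,-0.7,0,0],
  [0,0,-0.7,0,0],
  [0,0,0,0,0],
])

```text
t: 23.3
ee_pos: [513.2, 94.8, 98.9]
orientation: [-180.0, 0.0, 51.0]
force: [0.4, 0.1, -2.8]
opening: 26.8
```

```bash
python3 lm.py l3
```

```text
[513.2  94.8  98.9] [-180.      0.     50.99] 26.76890245816013
top lid 0.71 1178 [[459.0, 40.0, 72.0], [499.0, 80.0, 76.0], [567.0, 142.0, 79.0]]
  disc 1170 ((512.5161743164062, 95.21961212158203), 59.70895767211914) 75.69470502115468
  tilt deg [-0.23870546  0.00129268]
top pot 28 ((489.0420837402344, 59.25776672363281), 40.689029693603516)
side lid 0.75 1529 [[458.0, 56.0, 72.0], [505.0, 109.0, 75.0], [567.0, 152.0, 115.0]]
  disc 1405 ((513.2163696289062, 96.26627349853516), 60.767818450927734) 74.79634674745421
  tilt deg [ 0.0051103  -0.49585044]
side pot 3
```

Disc top now reads about 75.3, so the lid is about to seat. I'll lower it until there is contact force.

Call:
arm_command([
  [0,0,-0.6,0,0],
  [0,0,0,0,0],
])

```text
t: 23.85
ee_pos: [513.3, 94.8, 98.6]
orientation: [-180.0, -0.0, 51.0]
force: [-1.4, -0.7, 1.9]
opening: 26.5
```

Call:
arm_command([
  [0,0,-0.6,0,0],
  [0,0,0,0,0],
])

```text
t: 24.1
ee_pos: [513.3, 94.8, 98.5]
orientation: [-180.0, -0.0, 51.0]
force: [-3.4, -0.2, 8.7]
opening: 26.4
```

Call:
arm_command([
  [0,0,0.7,0,0],
  [0,0,0,0,0.4],
  [0,0,0,0,0.6],
  [0,0,0,0,0.9],
  [0,0,0,0,1],
  [0,0,10,0,1],
  [0,0,30,0,1],
  [0,0,50,0,1],
])

```text
t: 25.1
ee_pos: [512.3, 94.5, 188.8]
orientation: [-179.9, 0.2, 51.0]
force: [1.4, 0.8, 0.4]
opening: 85.1
```

Call:
arm_command([
  [0,0,50,0,1],
  [-15,50,30,0,1],
  [-15,50,0,0,1],
  [-15,50,0,0,1],
  [-15,50,0,0,1],
  [0,0,0,0,1],
  [0,0,0,0,1],
])

```text
t: 25.98
ee_pos: [453.5, 294.0, 268.7]
orientation: [180.0, 0.0, 51.0]
force: [-0.1, -0.5, -0.1]
opening: 85.2
```

```bash
python3 - <<'E'
from h import *
print(sense()['ee_pos'])
for n in('top','side'):
    s=snapshot(n); save(s,'fin_'+n)
    for q in ['lid_knob','hook_grip','wide_pot_rim','narrow_pot_rim','oil_can','card_box','marker']:
        for o in outline_of(q,s)[:1]:
            c=cloud(s,o['pixels']); print(n,q,round(o['confidence'],2),np.percentile(c,[2,50,98],axis=0).round().tolist())
            if q=='lid_knob':
                d=c[np.abs(c[:,2]-75)<7]; A=np.c_[d[:,:2],np.ones(len(d))]; x=np.linalg.lstsq(A,d[:,2],rcond=None)[0]
                t=c[c[:,2]>108]
                print('   disc',cv2.minEnclosingCircle(d[:,:2].astype(np.float32)),np.median(d[:,2]),'tilt',np.degrees(x[:2]),'top',t.mean(0),len(t))
    im=s['color'][:,:,::-1]
    a=im[130:290,160:440] if n=='top' else im[110:350,220:420]
    cv2.imwrite(f'pics/fin_{n}c.png',cv2.resize(a,None,fx=2.5,fy=2.5,interpolation=cv2.INTER_CUBIC))
E
```

```text
[453.47773589 293.99575158 268.72583555]
top hook_grip 0.93 [[381.0, -189.0, 0.0], [437.0, -75.0, 31.0], [545.0, -28.0, 37.0]]
top wide_pot_rim 0.74 [[458.0, 41.0, 11.0], [483.0, 50.0, 29.0], [528.0, 90.0, 49.0]]
top narrow_pot_rim 0.95 [[581.0, -159.0, 2.0], [632.0, -117.0, 19.0], [662.0, -80.0, 72.0]]
top oil_can 0.85 [[586.0, -274.0, -0.0], [607.0, -251.0, 44.0], [648.0, -226.0, 127.0]]
top card_box 0.62 [[514.0, -47.0, 1.0], [547.0, -18.0, 28.0], [581.0, 13.0, 31.0]]
side lid_knob 0.75 [[474.0, -6.0, 27.0], [535.0, 106.0, 75.0], [570.0, 202.0, 159.0]]
   disc ((515.6016845703125, 96.34420776367188), 60.4705924987793) 74.45090168635875 tilt [ 0.00385276 -0.65864105] top [512.52967621 176.64551957 181.60073676] 68
side hook_grip 0.68 [[408.0, -197.0, -1.0], [522.0, -149.0, 19.0], [547.0, -33.0, 24.0]]
side wide_pot_rim 0.91 [[463.0, 112.0, 1.0], [516.0, 144.0, 28.0], [563.0, 150.0, 61.0]]
side narrow_pot_rim 0.89 [[582.0, -160.0, 7.0], [621.0, -106.0, 47.0], [663.0, -75.0, 71.0]]
side oil_can 0.8 [[589.0, -257.0, 12.0], [611.0, -237.0, 41.0], [637.0, -224.0, 70.0]]
side card_box 0.63 [[521.0, -46.0, 8.0], [555.0, -18.0, 28.0], [585.0, 6.0, 31.0]]
side marker 0.92 [[376.0, 37.0, 1.0], [385.0, 108.0, 14.0], [394.0, 161.0, 18.0]]
```

View pics/fin_topc.png

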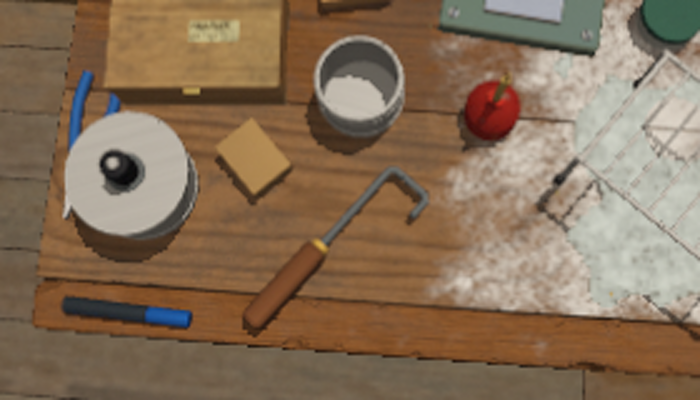

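View pics/fin_sidec.png

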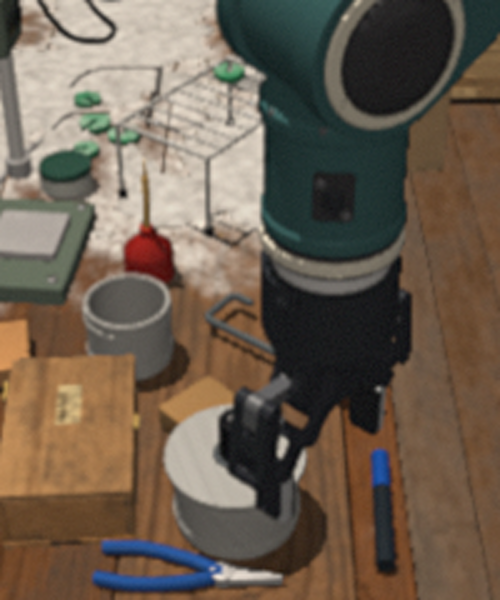

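```bash
python3 - <<'E'
from h import *
s=snapshot('top'); c=cloud(s,np.ones((400,640),bool))
n=np.hypot(c[:,0]-512,c[:,1]-95)<75
d=c[n&(np.abs(c[:,2]-75)<5)]; A=np.c_[d[:,:2],np.ones(len(d))]; x=np.linalg.lstsq(A,d[:,2],rcond=None)[0]
print(cv2.minEnclosingCircle(d[:,:2].astype(np.float32)),np.median(d[:,2]),np.degrees(x[:2]))
t=c[n&(c[:,2]>110)&(c[:,2]<122)];print(len(t),np.median(t[:,2]),cv2.minEnclosingCircle(t[:,:2].astype(np.float32)))
job_done()
E
```

```text
((512.7749633789062, 95.68586730957031), 60.2237663269043) 75.37051651341233 [ 0.06849012 -0.00745991]
108 115.22557050904095 ((512.309814453125, 94.62767791748047), 13.591082572937012)
the job is handed in; nothing more can be done
```

I drew the lid out with the hooked rod, laid the rod down flat, set the lid on the wide pot and handed the job in at about 26.5 s. No verdict was reported.

**Drawing out:** the knob reached about rack x = -84 mm with the rod, and I then moved the lid clear to about -143 mm. The fingers first touched the lid there.

**Lid on pot (last top view):**

| Measurement | Value |
|---|---|
| Disc centre | (512.8, 95.7) mm |
| Knob centre | (512.3, 94.6) mm |
| Pot axis, measured at the start | about (512.2, 95) mm |
| Disc top height | 75.4 mm (75 is fully home) |
| Knob top height | 115.2 mm |
| Tilt | about 0.1° |

**Rod:** after I let go, the top of its handle measured about 33.5 mm above the bench against the block's 34 mm, so it is lying flat.

**Other things:** the narrow pot, oil can, card box and marker are where they started, within a few millimetres. The arm stands clear of everything.

**Checks that failed or disagreed:**
- In the last full check, the network missed the lid and the marker in the top view. I measured the lid from the top depth image instead; the marker was confirmed only by the side view.
- In the final side view the gripper partly covered the lid. That fit put the disc at (515.6, 96.3) mm with 0.7° tilt, about 3 mm from the top view but still within limits.
- With the lid on, I could not see the pot's rim to measure its centre again, so the comparison uses its starting position.

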